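Clamp the pin brush in the brush vise

ROBOT

A 6-joint arm with a two-finger parallel gripper is mounted at the origin on the work surface. World frame = base frame: x ahead of the robot, y to its left, z up, the work surface at z = 0. Lengths are in m, angles in degrees, forces in N, time in s.
With the tool pointing down it reaches from about 0.275 to 0.825 m from the base axis. Payload 5.2 kg.
Tool frame: the origin (TCP) lies at the very end of the fingers, on their centre line; the grasp point (between the pads) lies behind it (r.pinch_z is the z of the grasp point in the tool frame, in m); z points along the fingers, y is the direction in which the jaws open and shut (so a half turn about z gives the same grasp; the last joint's range is limited). The gripper opens to 93 mm and grips with 3 to 60 N. Pads are 15 mm wide; open, the fingers measure 128 mm over their backs; the gripper's body (75 mm by 188 mm) begins 65 mm behind the grasp point.
Start: joints at [-76.307, 14.817, 87.949, -0, 77.235, -11.62], TCP at [0.235, -0.497, 0.219] pointing down, gripper open.
Joint ranges: [-179.93, 179.93], [-52.35, 119.4], [10.71, 147.94], [-69.91, 249.91], [12.55, 155.21], [-178.61, 178.61]. Speed limits (degrees/s): [147.25, 147.25, 180, 180, 180, 180].

INTERFACE

Orientations are given as a 3x3 rotation matrix whose columns are the frame's x, y, z axes.
In Python, from station import r gives the robot as it stands.
- The arm moves only by the tool send_rows, never from a script. Its argument "steps" is a list of rows, each an object with "claw": the finger opening in mm, from 0 to 93; "offset": the shift along the tool's x, y, z in mm, a list of three; "turn": the turn about the tool's z in rad. A call has 1 to 10 rows; each row shifts and turns the pose as measured when the row begins, along the tool's axes as they then stand; what a row does not reach is not made up. A row lasts 1/8 s, in which the tool goes at most 62.5 mm and 10.7 degrees, less where a joint would pass 70% of its speed; a pose out of reach is approached as far as the arm can. A call with a gripper value outside its range is refused whole. The fingers move at their own pace and stop on an object; "grip_force" is the grip in N (left out, the last holds). Time passes only in rows, so rows that do not move let the fingers close. It gives the time, the measured TCP pose, the force and the opening at its end, in the units of the state.
- r.get_obs(): the state, without advancing time (a new reading comes with each control period).
- r.camera(name): name is "scene" or "top" or "wrist"; returns the picture (400x640x3 uint8, blue, green, red); there is no depth.
- r.camera_params(name): a dict with "fovy" (degrees; the focal length in pixels is half the picture's height over the tangent of half this angle, whatever the lens; pixels are square), "cx", "cy" (the principal point, pixels), "cam_to_world" (4x4, takes a point from camera to world coordinates); the wrist camera has in their place "hand_eye" (4x4, takes a point from camera to tool coordinates, whose origin is the TCP and whose axes are the flange's). Camera axes: x right, y down, z forward; pixel columns grow to the right and rows downward; lengths in m; the calibration is good to about 2 mm. The wrist camera is an equidistant fisheye: a pixel r from the principal point sees the ray r / f radians off the axis. A picture is of the moment at which its call begins: read the wrist's pose just before it. camera_params takes no time and is no camera call.
- r.job_done(): hands the job in, once; it reports no verdict.
Trained networks look in the newest picture that a camera, given by its name, has taken for a name from the list of things; names that differ only in an ending like _2 or _b are one class to them, and where a whole thing is asked for, a point or a joint stands for the part that bears it (a point fixed in the world has none). Each returns a list of dicts, best first, with "score" (0 to 1); they miss things now and then, are a little off and sometimes report something else, mostly with a low value. They report only what shows in the picture. A call takes as long as a camera call. They do not tell look-alikes from the thing itself.
- r.boxes_of(target, camera): "point" ([column, row] in pixels, amid what is visible of it).
- r.masks_of(target, camera): "region" (400x640 bool, what is visible of it) and "point" ([column, row] in pixels, amid what is visible of it).
- r.place_of(target, camera): "point" ([column, row] in pixels: a listed point, or the origin of a listed thing).
The state is a dict: "time_s": time; "joint_pos": joint angles; "joint_vel": joint speeds; "joint_torque": joint torques, N m; "eef_pos": TCP position; "orientation": TCP orientation; "ft_force": force on the tool from outside, world axes, zero at the start; "ft_torque": the same for the moment, N m; "width": finger opening in m.
Only numpy, scipy, OpenCV 4.12 (cv2) and the standard library are available. Lean on these libraries where they do the work, as an engineer would, in place of code of your own. Each camera call takes 0.05 s, during which the arm holds its last target. There are 200 camera calls.

TASK

Take the orange pin brush off the turntable and lay it flat, pins up, on the bed of the small vise, with its head centred between the jaws and lengthwise along them, and let go of it. Then turn the vise's crank until the moving jaw has slid onto the brush and grips its head firmly against the fixed jaw; use the crank, never push the jaw itself, and do not force the crank once it is tight. Leave the comb, the tub and the dish where they are.

Things in the scene. Friction and masses are not known exactly. Their poses are not given: they have to be found in the camera images.
- brush: Orange plastic pin brush, 140 g, 180 mm long, pins up. Origin: centre of the head's underside; x from handle to head end, z up out of the pinned face. Head x -40..40, y -25..25, z 0..22 mm; pins over x -32..32, y -17..17, up to z 36. Handle: bar 22 mm wide, z 1..21, x -140..-40. Centre of mass near x -18.
- brush_grip (a point): Good grasp point across the brush handle: brush x -56, y 0, z 11 mm.
- vise: Grey steel vise fixed on the mat, 90 x 215 mm. Origin: on the mat (4 mm above the work surface) below the middle of a clamped brush head. x along the jaws, y from the fixed jaw to moving jaw and crank, z up. Fixed jaw: face y -25, 25 mm thick. Jaws x -35..35, tops z 60; both ends open, so the brush handle can stick out at either end. Crank housing y 102..154, up to z 76.
- bed (a point): Point on the vise's flat bed (x -35..35 mm, from the fixed jaw on), 12 mm in y from below the clamped head's centre: vise x 0, y 12, z 30 mm. A brush head laid with its centre here clears both open jaws. Base plate below: 18 mm high, x -45..45; beyond it the handle hangs free.
- vise_jaw: Moving steel jaw, 70 mm long, 22 mm thick, axes as the vise's. Origin: in the plane of its clamping face, mid-length, at the height of the vise's origin. Its face is at vise y = 70 mm minus 6 mm per rad of the crank (gap 95 mm minus 6 mm per rad; 80 to 95 mm at the start). Moved only by the crank.
- vise_crank (a joint): Crank angle, rad: 0 to 2.5 at the start, stop at 9. Grows when turned clockwise seen from above, closing the jaw 6 mm per rad; the jaw has pushed the brush against the fixed jaw at about 7.5. Steady friction 0.2 N m (4 N at the grip); stays where left, clamped too. 8 to 15 N at the grip is firm (jaw force about 8 N per newton above friction).
- crank_axis (a point): Point on the crank's vertical axis, at the hub's underside: vise x 0, y 128, z 80 mm.
- knob (a point): Point on the axis of the crank's black upright grip, 26 mm above its lower end, 18 mm below its top. The grip is a vertical cylinder, 24 mm diameter, 44 mm high, spinning freely on its own axis so the hand need not turn; it circles 50 mm from crank_axis. The flat crank arm lies under it.
- turntable: Lazy-susan turntable: wooden disc 270 mm across, top 25 mm above its origin (centre of its underside, on the mat). Brush and comb lie on it at the start. The disc turns stiffly; it need not be turned.
- comb: Steel comb, 185 mm long, 28 mm wide, 7 mm thick, lying on the turntable beside the brush; origin at the middle of its underside. Bystander.
- tub: Closed white round tub, 92 mm across, 58 mm high; origin at the centre of its underside. Bystander on the mat.
- dish: Small glass dish, 90 mm across, 35 mm high; origin at the centre of its underside. Bystander on the mat.
Things that resemble listed ones, but are neither listed nor needed, are in the scene too. There is more than one size of the brush; the one meant has the size given above.

How it is judged:
By the outcome, as a careful person would: the job done as asked, in the order asked, and still so for the second after the job is handed in, with the robot touching nothing.
It also fails if it takes over 72 s, if anything falls off the work surface, if the arm or the gripper's body presses on something with over 40 N, if the wrist force passes 120 N, or if a joint passes its speed limit or range.

## Working session

There is one attempt and no reset: what is moved stays moved. The work goes in short steps, Python scripts to look and compute and a tool call to move; the robot and the scene stay as the last step left them, time stands still between calls to the robot, and variables do not carry over. Pictures are saved under pics/ and viewed, about 8 in all and at most 12, crops included, and the job is handed in when it is done.

Besides the shell and the picture viewer there is one more tool, called after "Emit:" as a command line: name --argument value ..., lists and objects as JSON in quotes. send_rows: Moves the arm, as the interface text tells. Its arguments: {"type":"object","properties":{"steps":{"type":"array"},"grip_force":{"type":"number"}},"required":["steps"]}

```bash
ls; mkdir -p pics
cat > h.py <<'E'
import numpy as np, cv2
from station import r
def ray(cam,px,pose=None):
    p=r.camera_params(cam); f=200/np.tan(np.radians(p["fovy"])/2)
    u=np.array([(px[0]-p["cx"]),(px[1]-p["cy"])],float)
    if cam=="wrist":
        rr=np.linalg.norm(u); th=rr/f
        d=np.array([*(u/max(rr,1e-9)*np.sin(th)),np.cos(th)])
        o=r.get_obs(); T=np.eye(4); T[:3,:3]=np.array(o["orientation"]); T[:3,3]=o["eef_pos"]
        M=T@np.array(p["hand_eye"])
    else:
        d=np.array([u[0]/f,u[1]/f,1.]); M=np.array(p["cam_to_world"])
    return M[:3,3],M[:3,:3]@d
def at(cam,px,z):
    o,d=ray(cam,px); return o+d*(z-o[2])/d[2]
def proj(cam,P):
    p=r.camera_params(cam); f=200/np.tan(np.radians(p["fovy"])/2)
    if cam=="wrist":
        o=r.get_obs(); T=np.eye(4); T[:3,:3]=np.array(o["orientation"]); T[:3,3]=o["eef_pos"]; M=T@np.array(p["hand_eye"])
    else: M=np.array(p["cam_to_world"])
    c=M[:3,:3].T@(np.array(P)-M[:3,3])
    if cam=="wrist":
        th=np.arctan2(np.hypot(c[0],c[1]),c[2]); n=np.hypot(c[0],c[1])+1e-12
        return np.array([p["cx"]+f*th*c[0]/n,p["cy"]+f*th*c[1]/n])
    return np.array([p["cx"]+f*c[0]/c[2],p["cy"]+f*c[1]/c[2]])
E
python3 - <<'E'
from h import *
np.set_printoptions(precision=3,suppress=True)
for c in ("top","scene"):
    im=r.camera(c); cv2.imwrite(f"pics/{c}0.png",im)
    p=r.camera_params(c); print(c,p["fovy"],np.array(p["cam_to_world"]).round(3).tolist())
    for t in ["brush","brush_grip","vise","bed","vise_jaw","crank_axis","knob","turntable","comb","tub","dish"]:
        print(t,[(np.round(d["point"],1).tolist(),round(d["score"],2)) for d in r.place_of(t,c)][:4])
print(r.pinch_z, r.camera_params("wrist"))
print(r.get_obs())
E
```

```text
pics
top 48.801653540336616 [[0.0, -0.983, 0.182, 0.35], [-1.0, -0.001, -0.005, -0.107], [0.005, -0.182, -0.983, 1.567], [0.0, 0.0, 0.0, 1.0]]
brush [([470.9, 244.3], 0.76), ([352.8, 215.5], 0.63)]
brush_grip [([354.3, 230.8], 0.91), ([468.0, 238.9], 0.78)]
vise [([277.1, 230.5], 0.59)]
bed [([274.9, 228.9], 0.89), ([226.7, 211.7], 0.48), ([353.8, 233.3], 0.16)]
vise_jaw [([277.6, 228.3], 0.29)]
crank_axis [([237.5, 227.7], 0.43)]
knob [([226.5, 213.9], 0.55), ([355.9, 235.3], 0.52)]
turntable [([368.6, 225.5], 0.94), ([285.4, 161.0], 0.43)]
comb [([386.0, 213.6], 0.69)]
tub [([288.1, 160.2], 0.95), ([236.0, 222.5], 0.67), ([354.3, 219.2], 0.62)]
dish []
scene 49.9163775643181 [[0.577, 0.639, -0.509, 1.284], [0.817, -0.465, 0.342, -0.572], [-0.018, -0.612, -0.79, 1.164], [0.0, 0.0, 0.0, 1.0]]
brush [([279.4, 214.9], 0.7), ([148.7, 263.3], 0.63)]
brush_grip [([274.6, 200.2], 0.74), ([159.9, 268.5], 0.64)]
vise [([340.3, 172.7], 0.75)]
bed [([344.7, 169.1], 0.58)]
vise_jaw [([354.0, 166.6], 0.56)]
crank_axis [([369.6, 144.0], 0.48)]
knob [([385.7, 137.9], 0.44)]
turntable [([264.8, 224
[... 206 characters left out ...]
63418, 'hand_eye': array([[-0.   , -0.954, -0.3  ,  0.084],
       [ 1.   , -0.   ,  0.   , -0.   ],
       [-0.   , -0.3  ,  0.954, -0.166],
       [ 0.   ,  0.   ,  0.   ,  1.   ]])}
{'time_s': 1.2, 'joint_pos': array([-76.306,  14.818,  87.95 ,  -0.002,  77.234, -11.62 ]), 'joint_vel': array([ 0.076, -0.044,  0.049, -0.047, -0.002, -0.091]), 'joint_torque': array([ -0.   , -43.722, -28.431,   0.072,   0.031,   0.   ]), 'eef_pos': array([ 0.235, -0.497,  0.219]), 'orientation': array([[ 0.904,  0.428, -0.   ],
       [ 0.428, -0.904,  0.   ],
       [-0.   , -0.   , -1.   ]]), 'ft_force': array([0.507, 0.216, 0.108]), 'ft_torque': array([0.041, 0.002, 0.034]), 'width': 0.09308681888847326}
```

Run:
```python
import cv2
a=cv2.imread("pics/top0.png")[130:290,180:500]
cv2.imwrite("pics/top0c.png",cv2.resize(a,(800,400),interpolation=cv2.INTER_CUBIC))
a=cv2.imread("pics/scene0.png")[100:310,120:440]
cv2.imwrite("pics/scene0c.png",cv2.resize(a,(800,525),interpolation=cv2.INTER_CUBIC))
```

```text
(no output)
```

View pics/top0c.png

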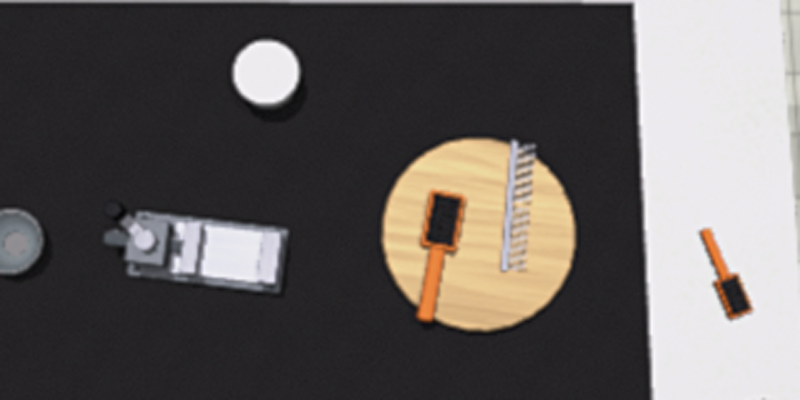

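View pics/scene0c.png

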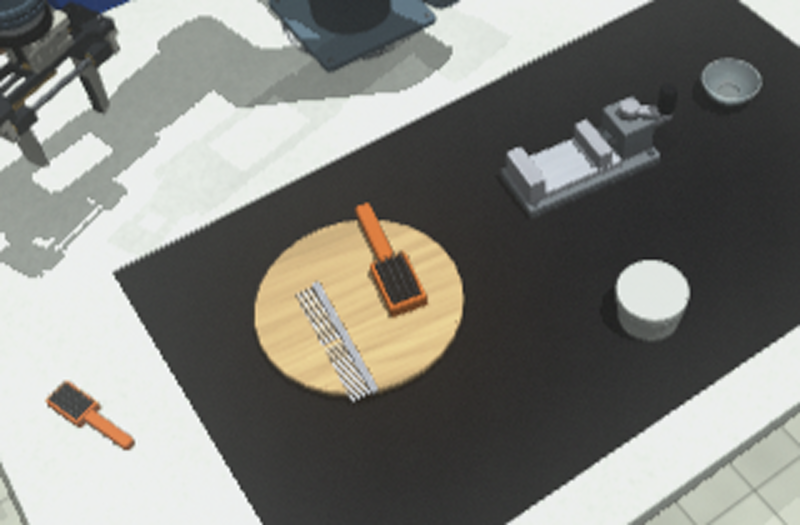

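Run:
```python
from h import *
np.set_printoptions(precision=4,suppress=True)
A=lambda x,y,z:at("top",(180+x/2.5,130+y/2.5),z)
print("head",A(443,221,.058),"hend",A(427,318,.05))
print("fixed jaw",A(270,257,.064),"hub",A(145,238,.1),"knob",A(115,211,.13),"movjaw",A(194,247,.064))
print("base corners",[A(*p,.02)[:2] for p in [(288,230),(281,292),(128,275)]])
print("turntable",A(479,234,.029),"comb",A(518,205,.036),"tub",A(266,72,.06),"dish",A(13,242,.03))
for t,z in [("brush",.029),("brush_grip",.04),("vise",.004),("bed",.034),("crank_axis",.084),("knob",.115)]:
  r_=0
for c,t,px,z in [("top","vise",(277.1,230.5),.004),("scene","vise",(340.3,172.7),.004),("top","bed",(274.9,228.9),.034),("scene","bed",(344.7,169.1),.034),("top","ax",(237.5,227.7),.084),("scene","ax",(369.6,144),.084),("top","knob",(226.5,213.9),.115),("scene","knob",(385.7,137.9),.115),("top","grip",(354.3,230.8),.04),("scene","grip",(274.6,200.2),.04)]:
  print(c,t,at(c,px,z))
```

```text
head [ 0.5349 -0.2377  0.058 ] hend [ 0.4029 -0.2146  0.05  ]
fixed jaw [ 0.4847 -0.0005  0.064 ] hub [0.5067 0.1639 0.1   ] knob [0.539  0.1989 0.13  ] movjaw [0.4982 0.1033 0.064 ]
base corners [array([ 0.5267, -0.0222]), array([ 0.4398, -0.0134]), array([0.4633, 0.2007])]
turntable [ 0.5202 -0.2904  0.029 ] comb [ 0.5602 -0.3451  0.036 ] tub [0.7457 0.009  0.06  ] dish [0.5084 0.3607 0.03  ]
top vise [0.4982 0.0425 0.004 ]
scene vise [0.4922 0.0448 0.004 ]
top bed [0.5009 0.0474 0.034 ]
scene bed [0.5084 0.0512 0.034 ]
top ax [0.4999 0.1683 0.084 ]
scene ax [0.5009 0.1645 0.084 ]
top knob [0.5426 0.2005 0.115 ]
scene knob [0.5333 0.2064 0.115 ]
top grip [ 0.4939 -0.2285  0.04  ]
scene grip [ 0.4852 -0.2206  0.04  ]
```

```bash
cat >> h.py <<'E'
import sys
def yaw():
    R=np.array(r.get_obs()["orientation"]); return np.degrees(np.arctan2(R[1,0],R[0,0]))
def plan(pos,yawdeg,n):
    o=r.get_obs(); p=np.array(o["eef_pos"]); y0=yaw(); d=(np.array(pos)-p)/n*1000
    dy=(yawdeg-y0)/n; print("from",p.round(4),round(y0,2),"tilt",np.array(o["orientation"])[:,2].round(4))
    for i in range(n):
        a=np.radians(y0+dy*i); c,s=np.cos(a),np.sin(a)
        print([round(v,1) for v in (c*d[0]+s*d[1], s*d[0]-c*d[1], -d[2])],"turn",round(-np.radians(dy),3))
E
python3 -c "
from h import *
plan((.49,-.226,.15),-10,8)"
```

```text
from [ 0.2352 -0.4972  0.2186] 25.31 tilt [-0.  0. -1.]
[np.float64(43.3), np.float64(-17.0), np.float64(8.6)] turn 0.077
[np.float64(41.8), np.float64(-20.3), np.float64(8.6)] turn 0.077
[np.float64(40.2), np.float64(-23.5), np.float64(8.6)] turn 0.077
[np.float64(38.2), np.float64(-26.5), np.float64(8.6)] turn 0.077
[np.float64(36.1), np.float64(-29.4), np.float64(8.6)] turn 0.077
[np.float64(33.7), np.float64(-32.0), np.float64(8.6)] turn 0.077
[np.float64(31.2), np.float64(-34.5), np.float64(8.6)] turn 0.077
[np.float64(28.4), np.float64(-36.8), np.float64(8.6)] turn 0.077
```

Emit:
send_rows --steps '[{"claw":50,"offset":[43,-17,8.5],"turn":0.077},{"claw":50,"offset":[42,-20,8.5],"turn":0.077},{"claw":50,"offset":[40,-23.5,8.5],"turn":0.077},{"claw":50,"offset":[38,-26.5,8.5],"turn":0.077},{"claw":50,"offset":[36,-29.5,8.5],"turn":0.077},{"claw":50,"offset":[34,-32,8.5],"turn":0.077},{"claw":50,"offset":[31,-34.5,8.5],"turn":0.077},{"claw":50,"offset":[28.5,-37,8.5],"turn":0.077},{"claw":50,"offset":[0,0,0],"turn":0}]' --grip_force 40

```text
time_s: 2.33
eef_pos: [0.5001, -0.2228, 0.1487]
orientation: [[0.98, -0.197, 0.002], [-0.197, -0.98, -0.004], [0.003, 0.003, -1.0]]
ft_force: [-0.8, -0.8, 0.1]
width: 0.0504
```

Run:
```python
from h import *
np.set_printoptions(precision=4,suppress=True)
o=r.get_obs(); print(o["eef_pos"],yaw(),o["time_s"],o["width"])
im=r.camera("wrist"); cv2.imwrite("pics/w1.png",im)
for t,z in [("brush",.029),("brush_grip",.04)]:
    for d in r.place_of(t,"wrist")[:3]: print(t,np.round(d["point"],1),round(d["score"],2),at("wrist",d["point"],z))
m=r.masks_of("brush","wrist")
hsv=cv2.cvtColor(im,cv2.COLOR_BGR2HSV)
for d in m[:2]:
    ys,xs=np.where(d["region"]); print("mask",len(xs),xs.min(),xs.max(),ys.min(),ys.max(),d["score"])
    P=np.array([at("wrist",(x,y),.045)[:2] for x,y in zip(xs[::5],ys[::5])])
    c=P.mean(0); u,s,v=np.linalg.svd(P-c); print("axis deg",np.degrees(np.arctan2(v[0][1],v[0][0])),c,cv2.minAreaRect(P.astype(np.float32)*1000))
```

```text
[ 0.5001 -0.2228  0.1487] -11.351402088437023 2.325 0.05039946291989143
brush [606.1 174. ] 0.9 [ 0.4457 -0.6116  0.029 ]
brush [326.3 147.4] 0.84 [ 0.538  -0.2396  0.029 ]
brush_grip [607.4 153.5] 0.68 [ 0.4774 -0.5992  0.04  ]
brush_grip [119.3 230.6] 0.68 [0.5014 0.006  0.04  ]
brush_grip [327.4 207.3] 0.64 [ 0.4834 -0.2304  0.04  ]
mask 1265 595 623 112 196 0.71
axis deg -157.2845277152347 [ 0.4706 -0.5975] ((476.409912109375, -595.24853515625), (122.92820739746094, 46.72455978393555), 23.25288963317871)
mask 7206 299 357 107 288 0.59Traceback (most recent call last):
  File "<stdin>", line 11, in <module>
  File "h.py", line 15, in at
    o,d=ray(cam,px); return o+d*(z-o[2])/d[2]
        ~~~^^^^^^^^
  File "h.py", line 9, in ray
    o=r.get_obs(); T=np.eye(4); T[:3,:3]=np.array(o["orientation"]); T[:3,3]=o["eef_pos"]
ValueError: time passes only in moves, steps and waits
```

View pics/w1.png

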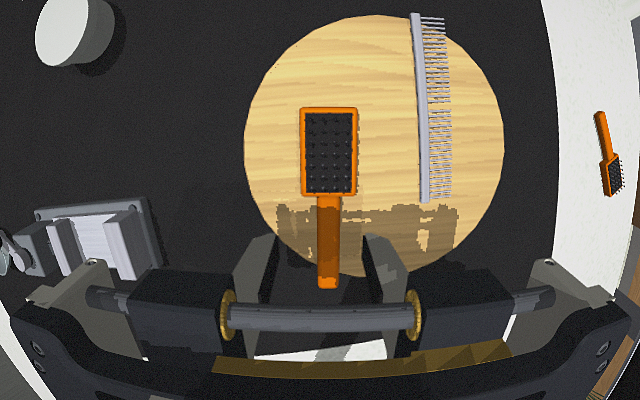

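```bash
python3 - <<'E'
import re
s=open('h.py').read()
s=s.replace('from station import r\n','from station import r\n_c={}\ndef pose():\n    if "o" not in _c: _c["o"]=r.get_obs()\n    return _c["o"]\n',1).replace('o=r.get_obs(); T','o=pose(); T')
open('h.py','w').write(s)
E
python3 - <<'E'
from h import *
np.set_printoptions(precision=4,suppress=True)
A=lambda x,y,z=.051:at("wrist",(x,y),z)[:2]
q=[A(300,107),A(358,108),A(357,195),A(301,195)]
print(np.array(q), np.mean(q,0)); print(np.linalg.norm(q[0]-q[1]),np.linalg.norm(q[1]-q[2]))
im=cv2.imread("pics/w1.png"); h=cv2.cvtColor(im,cv2.COLOR_BGR2HSV)
m=(h[...,0]>4)&(h[...,0]<14)&(h[...,1]>200)&(h[...,2]>80)
C=[]
for y in range(200,285,4):
    xs=[x for x in range(305,350) if m[y,x]]
    if len(xs)>8: C.append(A((xs[0]+xs[-1])/2,y,.049)); 
C=np.array(C); print(C[0],C[-1],"handle axis deg",np.degrees(np.arctan(np.polyfit(C[:,0],C[:,1],1)[0])))
H=(q[0]+q[1])/2;B=(q[2]+q[3])/2; print("head axis",np.degrees(np.arctan2(*(H-B)[::-1])))
print("fingers tip proj", proj("wrist",np.array(r.get_obs()["eef_pos"])))
plan((.483,-.2303,.032),-10,4)
E
```

```text
Traceback (most recent call last):
  File "h.py", line 19, in at
    o,d=ray(cam,px); return o+d*(z-o[2])/d[2]
        ~~~^^^^^^^^
  File "h.py", line 13, in ray
    o=pose(); T=np.eye(4); T[:3,:3]=np.array(o["orientation"]); T[:3,3]=o["eef_pos"]
TypeError: 'NoneType' object is not callable
```

```bash
sed -i 's/def ray(cam,px,pose=None)/def ray(cam,px)/' h.py
python3 - <<'E'
from h import *
np.set_printoptions(precision=4,suppress=True)
A=lambda x,y,z=.051:at("wrist",(x,y),z)[:2]
q=[A(300,107),A(358,108),A(357,195),A(301,195)]
print(np.array(q), np.mean(q,0)); print(np.linalg.norm(q[0]-q[1]),np.linalg.norm(q[1]-q[2]))
im=cv2.imread("pics/w1.png"); h=cv2.cvtColor(im,cv2.COLOR_BGR2HSV)
m=(h[...,0]>4)&(h[...,0]<14)&(h[...,1]>200)&(h[...,2]>80)
C=[]
for y in range(200,285,4):
    xs=[x for x in range(305,350) if m[y,x]]
    if len(xs)>8: C.append(A((xs[0]+xs[-1])/2,y,.049)); 
C=np.array(C); print(C[0],C[-1],"handle axis deg",np.degrees(np.arctan(np.polyfit(C[:,0],C[:,1],1)[0])))
H=(q[0]+q[1])/2;B=(q[2]+q[3])/2; print("head axis",np.degrees(np.arctan2(*(H-B)[::-1])))
plan((.483,-.2303,.032),-10,4)
E
```

```text
[[ 0.5795 -0.2262]
 [ 0.569  -0.2742]
 [ 0.4931 -0.2597]
 [ 0.5033 -0.2104]] [ 0.5362 -0.2426]
0.049168718188122795 0.07729977364654776Traceback (most recent call last):
  File "<stdin>", line 12, in <module>
IndexError: index 0 is out of bounds for axis 0 with size 0
```

Emit:
send_rows --steps '[{"claw":50,"offset":[-8,6,20],"turn":0},{"claw":50,"offset":[-8.5,6,25],"turn":0},{"claw":50,"offset":[0,0,25],"turn":0},{"claw":50,"offset":[0,0,10],"turn":0},{"claw":50,"offset":[0,0,0],"turn":0}]'

```text
time_s: 3.15
eef_pos: [0.4774, -0.2427, 0.0707]
orientation: [[0.978, -0.208, 0.007], [-0.208, -0.978, -0.01], [0.009, 0.009, -1.0]]
ft_force: [0.3, -0.6, 0.1]
width: 0.0498
```

Run:
```python
from h import *
plan((.4815,-.2313,.033),-11.3,2)
```

```text
from [ 0.4774 -0.2427  0.0707] -12.02 tilt [ 0.0065 -0.0102 -0.9999]
[np.float64(0.8), np.float64(-6.0), np.float64(18.9)] turn -0.006
[np.float64(0.9), np.float64(-6.0), np.float64(18.9)] turn -0.006
```

Emit:
send_rows --steps '[{"claw":50,"offset":[1,-8,12],"turn":-0.006},{"claw":50,"offset":[0.5,-3,12],"turn":0},{"claw":50,"offset":[0,0,7],"turn":0},{"claw":50,"offset":[0,0,0],"turn":0}]'

```text
time_s: 3.65
eef_pos: [0.4828, -0.2326, 0.0393]
orientation: [[0.979, -0.202, 0.009], [-0.201, -0.979, -0.012], [0.011, 0.01, -1.0]]
ft_force: [-0.6, 0.9, -0.3]
width: 0.0498
```

Run:
```python
from h import *
plan((.4815,-.2313,.033),-11.3,1)
cv2.imwrite("pics/w2.png",r.camera("wrist"))
```

```text
from [ 0.4828 -0.2326  0.0393] -11.62 tilt [ 0.0091 -0.0121 -0.9999]
[np.float64(-1.5), np.float64(-1.0), np.float64(6.3)] turn -0.006
```

View pics/w2.png

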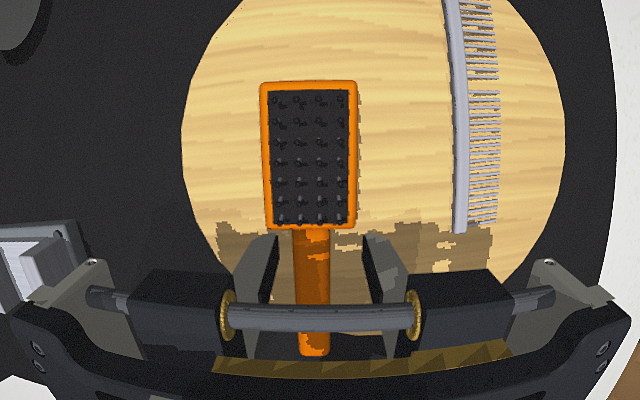

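Run:
```python
from h import *
np.set_printoptions(precision=4,suppress=True)
A=lambda x,y,z=.051:at("wrist",(x,y),z)[:2]
q=[A(260,82),A(357,80),A(354,230),A(267,229)]
print(np.array(q), np.mean(q,0)); H=(q[0]+q[1])/2;B=(q[2]+q[3])/2; print("head axis",np.degrees(np.arctan2(*(H-B)[::-1])),np.linalg.norm(H-B))
d=(H-B)/np.linalg.norm(H-B); g=B-d*.016; print("grip",g, "handle", A(292,240),A(332,240),A(297,290),A(329,290))
plan((*g,.033),-11.3,1)
```

```text
[[ 0.5811 -0.2223]
 [ 0.572  -0.2696]
 [ 0.4941 -0.2539]
 [ 0.5044 -0.2073]] [ 0.5379 -0.2383]
head axis -11.261650752500755 0.07882697193960234
grip [ 0.4835 -0.2275] handle [ 0.4952 -0.2193] [ 0.4907 -0.2409] [ 0.4622 -0.2142] [ 0.4583 -0.233 ]
from [ 0.483  -0.2327  0.0396] -11.63 tilt [ 0.0095 -0.0124 -0.9999]
[np.float64(-0.5), np.float64(-5.3), np.float64(6.6)] turn -0.006
```

Emit:
send_rows --steps '[{"claw":50,"offset":[0,-5,2],"turn":0},{"claw":50,"offset":[0,0,4.5],"turn":0},{"claw":50,"offset":[0,0,0],"turn":0},{"claw":15,"offset":[0,0,0],"turn":0},{"claw":15,"offset":[0,0,0],"turn":0},{"claw":15,"offset":[0,0,0],"turn":0},{"claw":15,"offset":[0,0,0],"turn":0}]' --grip_force 40

```text
time_s: 4.58
eef_pos: [0.4847, -0.2282, 0.0335]
orientation: [[0.979, -0.202, 0.011], [-0.202, -0.979, -0.014], [0.014, 0.011, -1.0]]
ft_force: [-0.7, 1.1, -0.8]
width: 0.0215
```

Emit:
send_rows --steps '[{"claw":15,"offset":[0,0,-8],"turn":0},{"claw":15,"offset":[0,0,-20],"turn":0},{"claw":15,"offset":[0,0,-30],"turn":0},{"claw":15,"offset":[0,0,-30],"turn":0},{"claw":15,"offset":[0,0,-30],"turn":0},{"claw":15,"offset":[0,0,-10],"turn":0},{"claw":15,"offset":[0,0,0],"turn":0}]'

```text
time_s: 5.45
eef_pos: [0.4817, -0.2254, 0.1656]
orientation: [[0.979, -0.202, 0.008], [-0.202, -0.979, -0.011], [0.01, 0.01, -1.0]]
ft_force: [0.1, -0.0, -2.4]
width: 0.0216
```

Run:
```python
from h import *
plan((.42,.058,.18),-6.5,8)
```

```text
from [ 0.4817 -0.2254  0.1656] -11.63 tilt [ 0.0076 -0.0113 -0.9999]
[np.float64(-14.7), np.float64(-33.1), np.float64(-1.8)] turn -0.011
[np.float64(-14.3), np.float64(-33.3), np.float64(-1.8)] turn -0.011
[np.float64(-13.9), np.float64(-33.5), np.float64(-1.8)] turn -0.011
[np.float64(-13.6), np.float64(-33.6), np.float64(-1.8)] turn -0.011
[np.float64(-13.2), np.float64(-33.8), np.float64(-1.8)] turn -0.011
[np.float64(-12.8), np.float64(-33.9), np.float64(-1.8)] turn -0.011
[np.float64(-12.4), np.float64(-34.1), np.float64(-1.8)] turn -0.011
[np.float64(-12.1), np.float64(-34.2), np.float64(-1.8)] turn -0.011
```

Emit:
send_rows --steps '[{"claw":15,"offset":[-14,-33,-2],"turn":-0.011},{"claw":15,"offset":[-14,-33,-2],"turn":-0.011},{"claw":15,"offset":[-14,-33,-2],"turn":-0.011},{"claw":15,"offset":[-14,-34,-2],"turn":-0.011},{"claw":15,"offset":[-13,-34,-2],"turn":-0.011},{"claw":15,"offset":[-13,-34,-2],"turn":-0.011},{"claw":15,"offset":[-12,-34,-2],"turn":-0.011},{"claw":15,"offset":[-6,-20,0],"turn":-0.011},{"claw":15,"offset":[0,0,0],"turn":0}]'

```text
time_s: 6.58
eef_pos: [0.4157, 0.0525, 0.1647]
orientation: [[0.993, -0.114, -0.013], [-0.114, -0.993, -0.004], [-0.013, 0.005, -1.0]]
ft_force: [0.2, -1.5, -1.2]
width: 0.0212
```

Run:
```python
from h import *
np.set_printoptions(precision=4,suppress=True)
o=pose(); print(o["eef_pos"],yaw())
cv2.imwrite("pics/w3.png",r.camera("wrist"))
for t,z in [("vise",.004),("bed",.034),("vise_jaw",.004),("crank_axis",.084),("knob",.115)]:
    for d in r.place_of(t,"wrist")[:2]: print(t,np.round(d["point"],1),round(d["score"],2),at("wrist",d["point"],z))
```

```text
[0.4157 0.0525 0.1647] -6.569107336161381
vise_jaw [270.2 108.4] 0.86 [0.4963 0.0949 0.004 ]
crank_axis [174.3 115.5] 0.96 [0.5059 0.1655 0.084 ]
knob [110.5  87.3] 0.76 [0.5405 0.2056 0.115 ]
```

View pics/w3.png

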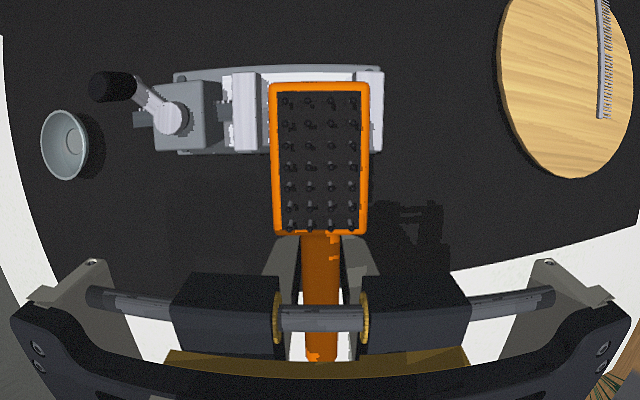

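Run:
```python
from h import *
np.set_printoptions(precision=4,suppress=True)
im=cv2.imread("pics/w3.png"); cv2.imwrite("pics/w3c.png",cv2.resize(im[50:250,70:400],(792,480),interpolation=cv2.INTER_CUBIC))
A=lambda x,y,z:at("wrist",(x,y),z)[:2]
print("fixed outer",A(384,71,.064),A(382,153,.064),"mov",A(233,73,.064),A(257,72,.064),A(231,150,.064))
zt=pose()["eef_pos"][2]-.0335+.051
q=[A(*p,zt) for p in [(268,83),(369,81),(365,235),(275,235)]]; H=(q[0]+q[1])/2;B=(q[2]+q[3])/2
print("brush",np.mean(q,0),np.degrees(np.arctan2(*(H-B)[::-1])),np.linalg.norm(H-B),np.linalg.norm(q[0]-q[1]))
print("hub",A(175,117,.1),"knob top",A(112,86,.14))
```

```text
fixed outer [ 0.5204 -0.0173] [ 0.4486 -0.009 ] mov [0.5353 0.1115] [0.5323 0.0904] [0.4679 0.124 ]
brush [0.4714 0.0446] -6.267729963165383 0.07816585555954228 0.047543936991003045
hub [0.5063 0.1554] knob top [0.5387 0.1837]
```

View pics/w3c.png

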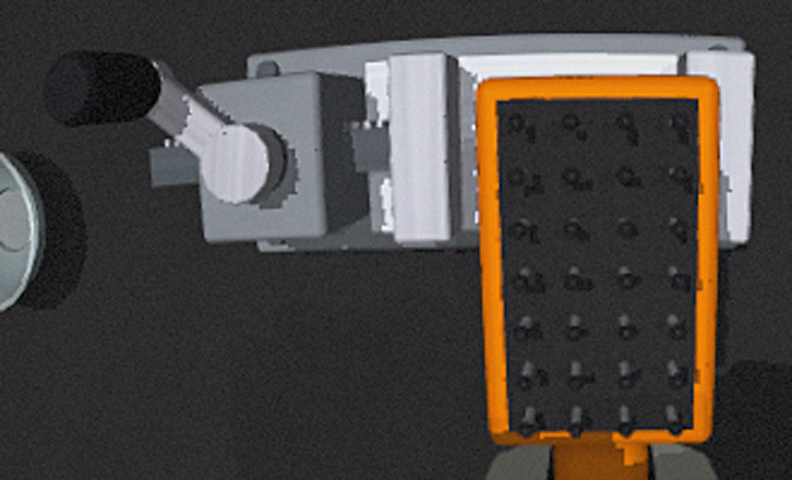

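Emit:
send_rows --steps '[{"claw":15,"offset":[10,-4,10],"turn":0},{"claw":15,"offset":[10,-4,15],"turn":0},{"claw":15,"offset":[0,0,20],"turn":0},{"claw":15,"offset":[0,0,20],"turn":0},{"claw":15,"offset":[0,0,10],"turn":0},{"claw":15,"offset":[0,0,0],"turn":0}]'

```text
time_s: 7.62
eef_pos: [0.4409, 0.055, 0.0841]
orientation: [[0.993, -0.121, -0.012], [-0.121, -0.993, -0.004], [-0.012, 0.005, -1.0]]
ft_force: [-0.0, 0.3, -1.9]
width: 0.0217
```

Run:
```python
from h import *
plan((.437,.059,.075),-6.8,1)
cv2.imwrite("pics/w4.png",r.camera("wrist"))
```

```text
from [0.4409 0.055  0.0841] -6.97 tilt [-0.0122 -0.0039 -0.9999]
[np.float64(-4.3), np.float64(-3.5), np.float64(9.1)] turn -0.003
```

View pics/w4.png

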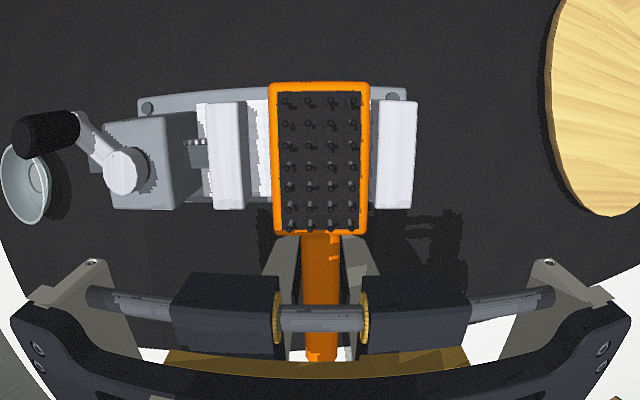

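Run:
```python
from h import *
np.set_printoptions(precision=4,suppress=True)
A=lambda x,y,z=.064:at("wrist",(x,y),z)[:2]
f=[A(417,102),A(412,209)]; fi=[A(381,100),A(377,208)]; mi=[A(245,101),A(242,209)]
d=(f[0]-f[1]); print("yaw",np.degrees(np.arctan2(d[1],d[0])),np.degrees(np.arctan2(*(mi[0]-mi[1])[::-1])),np.linalg.norm(d))
ex=np.array([np.cos(np.radians(-6.7)),np.sin(np.radians(-6.7))]); ey=np.array([-ex[1],ex[0]])
o=np.mean(f,0)+.05*ey; print("origin",o)
V=lambda p:np.array([(p-o)@ex,(p-o)@ey])
print("inner fixed",V(np.mean(fi,0)),"mov",V(np.mean(mi,0)))
zt=pose()["eef_pos"][2]-.0335+.051
q=[A(*p,zt) for p in [(268,83),(369,81),(365,235),(275,235)]]; H=(q[0]+q[1])/2;B=(q[2]+q[3])/2
print("brush",V(np.mean(q,0)),np.degrees(np.arctan2(*(H-B)[::-1])))
```

```text
yaw -5.67991456190547 -11.851408365185703 0.06945233832535608
origin [0.4897 0.0388]
inner fixed [ 0.0006 -0.0267] mov [0.0006 0.058 ]
brush [0.0045 0.0106] -6.446071039887109
```

Emit:
send_rows --steps '[{"claw":15,"offset":[-4,-2.5,4],"turn":0},{"claw":15,"offset":[0,0,8],"turn":0},{"claw":15,"offset":[0,0,8],"turn":0},{"claw":15,"offset":[0,0,6],"turn":0},{"claw":15,"offset":[0,0,6],"turn":0},{"claw":15,"offset":[0,0,3],"turn":0},{"claw":15,"offset":[0,0,0],"turn":0}]'

```text
time_s: 8.55
eef_pos: [0.4383, 0.0578, 0.0486]
orientation: [[0.993, -0.121, -0.008], [-0.121, -0.993, -0.004], [-0.007, 0.005, -1.0]]
ft_force: [-0.2, 0.7, -1.5]
width: 0.0218
```

Emit:
send_rows --steps '[{"claw":15,"offset":[-1.5,0,4],"turn":0},{"claw":15,"offset":[0,0,3],"turn":0},{"claw":15,"offset":[0,0,1.5],"turn":0},{"claw":15,"offset":[0,0,0],"turn":0}]'

```text
time_s: 9.05
eef_pos: [0.437, 0.0579, 0.04]
orientation: [[0.993, -0.121, -0.007], [-0.121, -0.993, -0.005], [-0.006, 0.005, -1.0]]
ft_force: [-0.6, 0.2, -0.3]
width: 0.0219
```

Emit:
send_rows --steps '[{"claw":15,"offset":[0,0,1.2],"turn":0},{"claw":15,"offset":[0,0,0],"turn":0},{"claw":26,"offset":[0,0,0],"turn":0},{"claw":40,"offset":[0,0,0],"turn":0},{"claw":44,"offset":[0,0,0],"turn":0},{"claw":44,"offset":[0,0,0],"turn":0}]'

```text
time_s: 9.8
eef_pos: [0.438, 0.0579, 0.0394]
orientation: [[0.993, -0.121, -0.005], [-0.121, -0.993, -0.005], [-0.004, 0.005, -1.0]]
ft_force: [-0.2, -0.7, 0.7]
width: 0.0436
```

Run:
```python
from h import *
o=pose();print(o["eef_pos"],o["ft_force"],o["width"])
cv2.imwrite("pics/w5.png",r.camera("wrist"))
```

```text
[0.43795158 0.05785228 0.03940901] [-0.20103324 -0.73596103  0.69003442] 0.04364225713035663
```

View pics/w5.png

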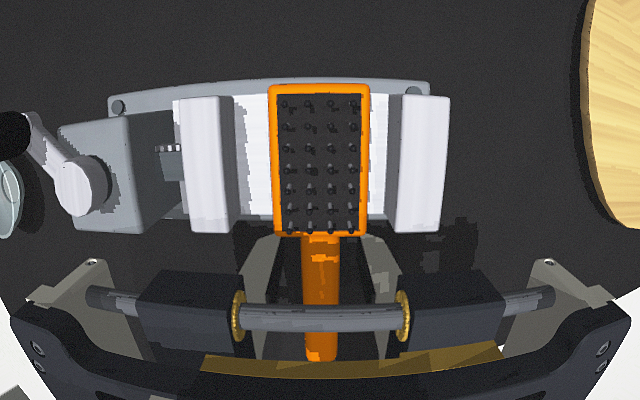

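Emit:
send_rows --steps '[{"claw":44,"offset":[0,0,-6],"turn":0},{"claw":44,"offset":[0,0,-20],"turn":0},{"claw":44,"offset":[0,0,-35],"turn":0},{"claw":44,"offset":[0,0,-40],"turn":0},{"claw":44,"offset":[0,0,-40],"turn":0},{"claw":44,"offset":[0,0,-10],"turn":0},{"claw":44,"offset":[0,0,0],"turn":0}]'

```text
time_s: 10.72
eef_pos: [0.4379, 0.0586, 0.1959]
orientation: [[0.993, -0.121, -0.006], [-0.121, -0.993, -0.005], [-0.005, 0.005, -1.0]]
ft_force: [0.3, -0.3, -0.1]
width: 0.0439
```

Run:
```python
from h import *
np.set_printoptions(precision=4,suppress=True)
R=[]
for c in ("wrist","scene","top"):
    im=r.camera(c); cv2.imwrite(f"pics/{c}6.png",im)
    for t in ("knob","crank_axis","brush","brush_grip"):
        D=r.place_of(t,c)
        for d in D[:2]: print(c,t,np.round(d["point"],1),round(d["score"],2),at(c,d["point"],{"knob":.115,"crank_axis":.084,"brush":.034,"brush_grip":.045}[t]))
        if t=="knob" and D and np.linalg.norm(at(c,D[0]["point"],.115)[:2]-[.54,.205])<.03: R.append(ray(c,D[0]["point"]))
M=np.zeros((3,3));b=np.zeros(3)
for o,d in R:
    d=d/np.linalg.norm(d); P=np.eye(3)-np.outer(d,d); M+=P; b+=P@o
print("tri",len(R),np.linalg.solve(M,b)); print(pose()["eef_pos"],yaw())
plan((.541,.203,.19),-7,5)
```

```text
wrist knob [138.2 110.4] 0.9 [0.5408 0.2063 0.115 ]
wrist crank_axis [198.1 138.7] 0.59 [0.503  0.1654 0.084 ]
wrist crank_axis [141.  113.1] 0.22 [0.5398 0.2233 0.084 ]
wrist brush [318.1 130.8] 0.86 [0.4884 0.0536 0.034 ]
wrist brush_grip [320.7 181. ] 0.95 [0.4367 0.0573 0.045 ]
wrist brush_grip [282.2 127.8] 0.6 [0.4974 0.0893 0.045 ]
scene knob [386.  136.5] 0.61 [0.5287 0.2117 0.115 ]
scene brush [345.1 164.9] 0.65 [0.4936 0.0642 0.034 ]
scene brush [149.2 264.7] 0.54 [ 0.4673 -0.6486  0.034 ]
scene brush_grip [336.2 150.9] 0.68 [0.4289 0.0729 0.045 ]
scene brush_grip [345.  170.8] 0.61 [0.5228 0.0413 0.045 ]
top brush [472.4 245.8] 0.84 [ 0.4427 -0.6375  0.034 ]
top brush [269.7 229. ] 0.59 [0.5005 0.0654 0.034 ]
top brush_grip [464.9 238.1] 0.73 [ 0.4684 -0.6094  0.045 ]
tri 2 [0.5398 0.1987 0.1298]
[0.4372 0.0587 0.1947] -6.967528526688403
from [0.4378 0.0587 0.1956] -6.97 tilt [-0.0071 -0.0045 -1.    ]
[np.float64(17.0), np.float64(-31.2), np.float64(1.1)] turn 0.0
[np.float64(17.0), np.float64(-31.2), np.float64(1.1)] turn 0.0
[np.float64(17.0), np.float64(-31.2), np.float64(1.1)] turn 0.0
[np.float64(17.0), np.float64(-31.2), np.float64(1.1)] turn 0.0
[np.float64(17.0), np.float64(-31.2), np.float64(1.1)] turn 0.0
```

Emit:
send_rows --steps '[{"claw":60,"offset":[17,-31,1],"turn":0},{"claw":60,"offset":[17,-31,1],"turn":0},{"claw":60,"offset":[17,-31,1],"turn":0},{"claw":60,"offset":[17,-31,1],"turn":0},{"claw":60,"offset":[12,-15,1],"turn":0},{"claw":60,"offset":[0,0,0],"turn":0}]'

```text
time_s: 12.22
eef_pos: [0.5373, 0.1903, 0.1892]
orientation: [[0.992, -0.123, -0.006], [-0.123, -0.992, -0.005], [-0.005, 0.006, -1.0]]
ft_force: [-0.2, -1.1, -0.1]
width: 0.0602
```

Run:
```python
from h import *
np.set_printoptions(precision=4,suppress=True)
im=r.camera("wrist"); cv2.imwrite("pics/w7.png",im)
for t in ("knob","crank_axis"):
    for d in r.place_of(t,"wrist")[:2]: print(t,np.round(d["point"],1),round(d["score"],2),[at("wrist",d["point"],z) for z in ((.115,.125,.13) if t=="knob" else (.084,))])
plan((.540,.200,.19),-7,1)
```

```text
knob [305.8 207.7] 0.91 [array([0.5353, 0.2009, 0.115 ]), array([0.5388, 0.2   , 0.125 ]), array([0.5406, 0.1996, 0.13  ])]
crank_axis [349.8 221.9] 0.55 [array([0.5048, 0.1642, 0.084 ])]
from [0.5363 0.1891 0.1896] -7.14 tilt [-0.0062 -0.0054 -1.    ]
[np.float64(2.3), np.float64(-11.3), np.float64(-0.4)] turn -0.002
```

View pics/w7.png

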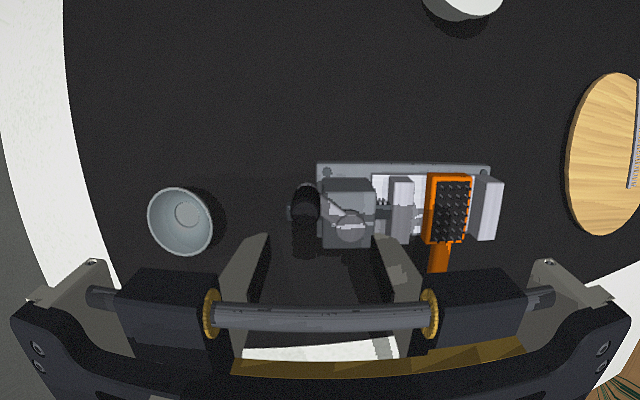

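Emit:
send_rows --steps '[{"claw":60,"offset":[2,-6,6],"turn":0},{"claw":60,"offset":[0,-4,6],"turn":0},{"claw":60,"offset":[0,0,6],"turn":0},{"claw":60,"offset":[0,0,0],"turn":0}]'

```text
time_s: 12.88
eef_pos: [0.5385, 0.1977, 0.1705]
orientation: [[0.992, -0.126, -0.007], [-0.126, -0.992, -0.006], [-0.006, 0.007, -1.0]]
ft_force: [-0.0, 0.3, 0.3]
width: 0.0601
```

Run:
```python
from h import *
np.set_printoptions(precision=4,suppress=True)
im=r.camera("wrist"); cv2.imwrite("pics/w8.png",im)
for t in ("knob","crank_axis"):
    for d in r.place_of(t,"wrist")[:2]: print(t,np.round(d["point"],1),round(d["score"],2),[at("wrist",d["point"],z) for z in ((.12,.125,.13) if t=="knob" else (.084,))])
plan((.540,.200,.11),-7,1)
```

```text
crank_axis [356.5 230.5] 0.72 [array([0.506 , 0.1685, 0.084 ])]
from [0.5391 0.1978 0.1714] -7.25 tilt [-0.0051 -0.0054 -1.    ]
[np.float64(0.6), np.float64(-2.3), np.float64(61.4)] turn -0.004
```

Emit:
send_rows --steps '[{"claw":60,"offset":[0.5,-2,8],"turn":0},{"claw":60,"offset":[0,0,10],"turn":0},{"claw":60,"offset":[0,0,10],"turn":0},{"claw":60,"offset":[0,0,8],"turn":0},{"claw":60,"offset":[0,0,6],"turn":0},{"claw":60,"offset":[0,0,0],"turn":0}]'

```text
time_s: 13.78
eef_pos: [0.5394, 0.1995, 0.1259]
orientation: [[0.992, -0.126, -0.006], [-0.126, -0.992, -0.006], [-0.005, 0.006, -1.0]]
ft_force: [-0.0, -0.0, 0.2]
width: 0.0601
```

Run:
```python
from h import *
im=r.camera("wrist"); cv2.imwrite("pics/w9.png",im[130:330,200:440].repeat(3,0).repeat(3,1)[:600])
plan((.540,.200,.11),-7,1)
```

```text
from [0.5396 0.1995 0.1262] -7.26 tilt [-0.0055 -0.0055 -1.    ]
[np.float64(0.4), np.float64(-0.5), np.float64(16.2)] turn -0.004
```

View pics/w9.png

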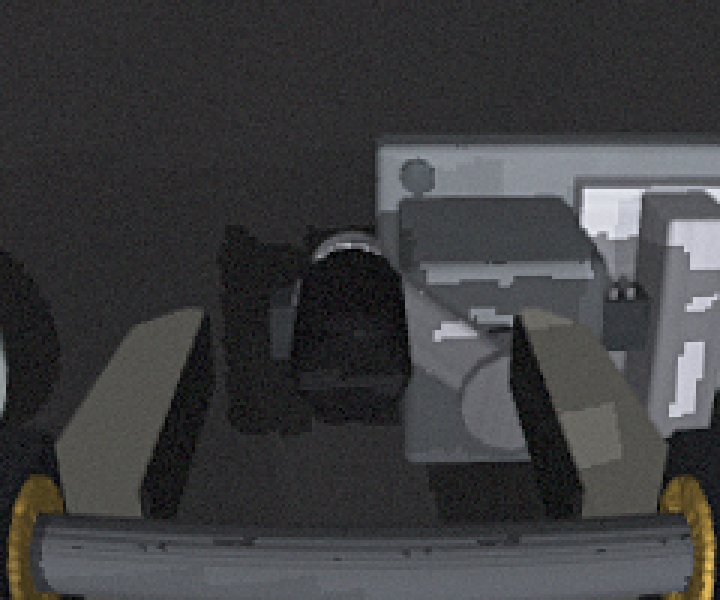

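Run:
```python
from h import *
np.set_printoptions(precision=4,suppress=True)
print([at("wrist",(317,213),z) for z in (.098,.104)],"top far/near edge",[at("wrist",p,z)[:2] for p in ((318,255),(318,270)) for z in (.14,.148)])
print([proj("wrist",(.540,.2,z)) for z in (.1,.126,.144)])
```

```text
[array([0.5502, 0.2001, 0.098 ]), array([0.5525, 0.1998, 0.104 ])] top far/near edge [array([0.5412, 0.2006]), array([0.5455, 0.2   ]), array([0.5314, 0.2019]), array([0.5363, 0.2012])]
[array([319.0814, 228.0134]), array([319.2379, 245.3942]), array([319.3735, 260.2129])]
```

Emit:
send_rows --steps '[{"claw":60,"offset":[0,0,6],"turn":0},{"claw":60,"offset":[0,0,6],"turn":0},{"claw":60,"offset":[0,0,3],"turn":0},{"claw":60,"offset":[0,0,0],"turn":0}]'

```text
time_s: 14.32
eef_pos: [0.54, 0.1995, 0.1108]
orientation: [[0.992, -0.126, -0.004], [-0.126, -0.992, -0.005], [-0.004, 0.006, -1.0]]
ft_force: [0.0, 0.1, -0.2]
width: 0.06
```

Emit:
send_rows --steps '[{"claw":18,"offset":[0,0,0],"turn":0},{"claw":18,"offset":[0,0,0],"turn":0},{"claw":18,"offset":[0,0,0],"turn":0},{"claw":18,"offset":[0,0,0],"turn":0},{"claw":18,"offset":[0,0,0],"turn":0}]' --grip_force 25

```text
time_s: 14.95
eef_pos: [0.5407, 0.2006, 0.1114]
orientation: [[0.992, -0.127, -0.002], [-0.127, -0.992, -0.003], [-0.002, 0.004, -1.0]]
ft_force: [1.1, 1.8, -1.4]
width: 0.0234
```

```bash
cat >> h.py <<'E'
C=np.array([.5050,.1650]); RAD=.050
def crank(step,n):
    o=r.get_obs(); p=np.array(o["eef_pos"]); v=p[:2]-C; a=np.arctan2(v[1],v[0]); f=np.array(o["ft_force"]); y=np.radians(yaw())
    t=np.array([np.sin(a),-np.cos(a)]); n_=np.array([np.cos(a),np.sin(a)])
    print("t",o["time_s"],"ang",round(np.degrees(a),1),"rad",round(np.linalg.norm(v)*1e3,1),"z",round(p[2],4),"yaw",round(np.degrees(y),1),"Ft(resist)",round(-f[:2]@t,1),"Fr",round(f[:2]@n_,1),"Fz",round(f[2],1),"w",round(o["width"],4))
    q=p[:2]
    for i in range(n):
        a-=step; nq=C+RAD*np.array([np.cos(a),np.sin(a)]); d=(nq-q)*1e3; q=nq
        print([round(float(v),1) for v in (np.cos(y)*d[0]+np.sin(y)*d[1],np.sin(y)*d[0]-np.cos(y)*d[1])])
E
python3 -c "
from h import *
crank(.2,6)"
```

```text
t 14.95 ang 44.9 rad 50.4 z 0.1114 yaw -7.3 Ft(resist) 0.5 Fr 2.0 Fz -1.4 w 0.0234
[7.0, 7.2]
[5.7, 8.2]
[4.0, 9.2]
[2.1, 9.8]
[0.1, 10.0]
[-1.9, 9.8]
```

Emit:
send_rows --steps '[{"claw":18,"offset":[7,7,0],"turn":0},{"claw":18,"offset":[5.5,8,0],"turn":0},{"claw":18,"offset":[4,9,0],"turn":0},{"claw":18,"offset":[0,0,0],"turn":0}]'

```text
time_s: 15.45
eef_pos: [0.5535, 0.177, 0.1113]
orientation: [[0.992, -0.125, -0.004], [-0.125, -0.992, 0.001], [-0.004, -0.001, -1.0]]
ft_force: [0.2, -3.4, 0.4]
width: 0.0233
```

```bash
python3 -c "
from h import *
crank(.2,7)"
```

```text
t 15.45 ang 13.9 rad 50.0 z 0.1113 yaw -7.2 Ft(resist) -3.4 Fr -0.6 Fz 0.4 w 0.0233
[2.7, 9.6]
[0.7, 10.0]
[-1.3, 9.9]
[-3.2, 9.4]
[-5.1, 8.6]
[-6.7, 7.4]
[-8.0, 6.0]
```

Emit:
send_rows --steps '[{"claw":18,"offset":[2.5,9.5,0],"turn":0},{"claw":18,"offset":[0.5,10,0],"turn":0},{"claw":18,"offset":[-1.5,10,0],"turn":0},{"claw":18,"offset":[-3,9.5,0],"turn":0},{"claw":18,"offset":[-5,8.5,0],"turn":0}]'

```text
time_s: 16.08
eef_pos: [0.5414, 0.1317, 0.1113]
orientation: [[0.992, -0.124, -0.002], [-0.124, -0.992, 0.006], [-0.002, -0.006, -1.0]]
ft_force: [1.7, 6.0, -0.4]
width: 0.0233
```

```bash
python3 -c "
from h import *
crank(.2,6)"
```

```text
t 16.075 ang -42.4 rad 49.3 z 0.1113 yaw -7.1 Ft(resist) 5.6 Fr -2.7 Fz -0.4 w 0.0233
[-6.0, 7.9]
[-7.9, 6.1]
[-9.0, 4.4]
[-9.7, 2.5]
[-10.0, 0.6]
[-9.9, -1.4]
```

Emit:
send_rows --steps '[{"claw":18,"offset":[-6,8,0],"turn":0},{"claw":18,"offset":[-8,6,0],"turn":0},{"claw":18,"offset":[-9,4.5,0],"turn":0},{"claw":18,"offset":[-9.5,2.5,0],"turn":0},{"claw":18,"offset":[-10,0.5,0],"turn":0}]'

```text
time_s: 16.7
eef_pos: [0.4978, 0.1162, 0.1113]
orientation: [[0.992, -0.126, 0.006], [-0.126, -0.992, 0.012], [0.004, -0.012, -1.0]]
ft_force: [5.3, 5.8, -4.7]
width: 0.0231
```

```bash
python3 -c "
from h import *
crank(.2,6)"
```

```text
t 16.7 ang -98.4 rad 49.3 z 0.1113 yaw -7.3 Ft(resist) 4.4 Fr -6.5 Fz -4.7 w 0.0231
[-9.9, -0.5]
[-9.5, -3.1]
[-8.7, -5.0]
[-7.5, -6.6]
[-6.1, -7.9]
[-4.4, -9.0]
```

Emit:
send_rows --steps '[{"claw":18,"offset":[-10,-1,0],"turn":0},{"claw":18,"offset":[-9.5,-3,0],"turn":0},{"claw":18,"offset":[-8.5,-5,0],"turn":0},{"claw":18,"offset":[-7.5,-6.5,0],"turn":0},{"claw":18,"offset":[-6,-8,0],"turn":0}]'

```text
time_s: 17.32
eef_pos: [0.4623, 0.1397, 0.1113]
orientation: [[0.992, -0.127, 0.014], [-0.127, -0.992, 0.004], [0.014, -0.006, -1.0]]
ft_force: [2.0, -5.3, -1.4]
width: 0.0236
```

```bash
python3 -c "
from h import *
crank(.2,6)"
```

```text
t 17.325 ang -149.4 rad 49.7 z 0.1113 yaw -7.3 Ft(resist) 5.6 Fr 0.9 Fz -1.4 w 0.0236
[-5.6, -8.2]
[-3.5, -9.3]
[-1.6, -9.9]
[0.4, -10.0]
[2.4, -9.7]
[4.2, -9.0]
```

Emit:
send_rows --steps '[{"claw":18,"offset":[-5.5,-8,0],"turn":0},{"claw":18,"offset":[-3.5,-9,0],"turn":0},{"claw":18,"offset":[-1.5,-9.5,0],"turn":0},{"claw":18,"offset":[0.5,-9.5,0],"turn":0}]'

```text
time_s: 17.82
eef_pos: [0.4555, 0.1743, 0.1113]
orientation: [[0.992, -0.126, 0.013], [-0.126, -0.992, -0.003], [0.013, 0.001, -1.0]]
ft_force: [1.0, -5.3, 0.7]
width: 0.0232
```

```bash
python3 -c "
from h import *
crank(.2,6); cv2.imwrite('pics/w10.png',r.camera('top'))"
```

```text
t 17.825 ang 169.4 rad 50.4 z 0.1113 yaw -7.3 Ft(resist) 5.0 Fr -2.0 Fz 0.7 w 0.0232
[2.0, -9.8]
[3.5, -9.3]
[5.3, -8.5]
[6.9, -7.2]
[8.2, -5.7]
[9.1, -4.0]
```

Emit:
send_rows --steps '[{"claw":18,"offset":[2,-9.5,0],"turn":0},{"claw":18,"offset":[3.5,-9,0],"turn":0},{"claw":18,"offset":[5,-8.5,0],"turn":0}]'

```text
time_s: 18.25
eef_pos: [0.4671, 0.199, 0.1113]
orientation: [[0.992, -0.125, 0.008], [-0.125, -0.992, -0.007], [0.009, 0.006, -1.0]]
ft_force: [1.0, -7.2, 0.8]
width: 0.0236
```

```bash
python3 -c "
from h import *
crank(.1,6)"
```

```text
t 18.25 ang 138.1 rad 50.9 z 0.1113 yaw -7.2 Ft(resist) 4.7 Fr -5.5 Fz 0.8 w 0.0236
[3.8, -3.4]
[3.4, -3.6]
[3.8, -3.3]
[4.1, -2.9]
[4.3, -2.5]
[4.6, -2.0]
```

Emit:
send_rows --steps '[{"claw":18,"offset":[4,-3.5,0],"turn":0},{"claw":18,"offset":[3.5,-3.5,0],"turn":0},{"claw":18,"offset":[4,-3.5,0],"turn":0},{"claw":18,"offset":[4,-3,0],"turn":0}]'

```text
time_s: 18.75
eef_pos: [0.4818, 0.2105, 0.1112]
orientation: [[0.992, -0.125, 0.002], [-0.125, -0.992, -0.008], [0.003, 0.008, -1.0]]
ft_force: [-3.2, -4.4, 3.1]
width: 0.0236
```

```bash
python3 -c "
from h import *
crank(.07,6)"
```

```text
t 18.75 ang 117.0 rad 51.1 z 0.1112 yaw -7.2 Ft(resist) 4.9 Fr -2.5 Fz 3.1 w 0.0236
[3.6, -1.0]
[3.1, -1.7]
[3.2, -1.4]
[3.3, -1.2]
[3.4, -1.0]
[3.4, -0.7]
```

Emit:
send_rows --steps '[{"claw":18,"offset":[3.5,-1.5,0],"turn":0},{"claw":18,"offset":[3,-1.5,0],"turn":0},{"claw":18,"offset":[3.2,-1.4,0],"turn":0}]'

```text
time_s: 19.12
eef_pos: [0.4921, 0.2144, 0.1112]
orientation: [[0.992, -0.125, 0.001], [-0.125, -0.992, -0.007], [0.002, 0.007, -1.0]]
ft_force: [-3.4, -2.7, 4.0]
width: 0.023
```

```bash
python3 -c "
from h import *
crank(.06,4)"
```

```text
t 19.125 ang 104.6 rad 51.1 z 0.1112 yaw -7.2 Ft(resist) 4.0 Fr -1.7 Fz 4.0 w 0.023
[3.2, -0.0]
[2.9, -0.9]
[2.9, -0.7]
[3.0, -0.5]
```

Emit:
send_rows --steps '[{"claw":18,"offset":[3,-0.5,0],"turn":0},{"claw":18,"offset":[3,-0.5,0],"turn":0}]'

```text
time_s: 19.38
eef_pos: [0.4983, 0.2155, 0.1113]
orientation: [[0.992, -0.125, 0.001], [-0.125, -0.992, -0.006], [0.002, 0.006, -1.0]]
ft_force: [-4.7, -1.0, 5.1]
width: 0.0234
```

```bash
python3 -c "
from h import *
crank(.05,4)"
```

```text
t 19.375 ang 97.5 rad 51.0 z 0.1113 yaw -7.2 Ft(resist) 4.7 Fr -0.4 Fz 5.1 w 0.0234
[2.7, 0.4]
[2.5, -0.5]
[2.5, -0.3]
[2.5, -0.2]
```

Emit:
send_rows --steps '[{"claw":18,"offset":[2.7,0,0],"turn":0},{"claw":18,"offset":[2.5,0,0],"turn":0}]'

```text
time_s: 19.62
eef_pos: [0.5037, 0.2159, 0.1113]
orientation: [[0.992, -0.125, 0.001], [-0.125, -0.992, -0.004], [0.001, 0.004, -1.0]]
ft_force: [-4.5, 1.5, 4.5]
width: 0.0232
```

```bash
python3 -c "
from h import *
crank(.05,4)"
```

```text
t 19.625 ang 91.5 rad 50.9 z 0.1113 yaw -7.2 Ft(resist) 4.4 Fr 1.6 Fz 4.5 w 0.0232
[2.6, 0.6]
[2.5, -0.2]
[2.5, -0.1]
[2.5, 0.1]
```

Emit:
send_rows --steps '[{"claw":18,"offset":[2.5,0.5,0],"turn":0},{"claw":18,"offset":[2.5,0.2,0],"turn":0},{"claw":18,"offset":[2.5,0.4,0],"turn":0}]'

```text
time_s: 20.0
eef_pos: [0.5115, 0.2154, 0.1113]
orientation: [[0.992, -0.125, 0.001], [-0.125, -0.992, -0.001], [0.001, 0.001, -1.0]]
ft_force: [-3.3, 3.1, 4.1]
width: 0.0233
```

```bash
python3 -c "
from h import *
crank(.05,4)"
```

```text
t 20.0 ang 82.6 rad 50.9 z 0.1113 yaw -7.2 Ft(resist) 3.7 Fr 2.7 Fz 4.1 w 0.0233
[2.5, 0.9]
[2.5, 0.2]
[2.5, 0.3]
[2.5, 0.4]
```

Emit:
send_rows --steps '[{"claw":18,"offset":[2.5,0.7,0],"turn":0},{"claw":18,"offset":[2.5,0.6,0],"turn":0}]'

```text
time_s: 20.25
eef_pos: [0.5169, 0.2144, 0.1113]
orientation: [[0.992, -0.126, 0.002], [-0.126, -0.992, 0.001], [0.002, -0.001, -1.0]]
ft_force: [-3.7, 2.8, 2.1]
width: 0.023
```

```bash
python3 -c "
from h import *
crank(.05,4)"
```

```text
t 20.25 ang 76.4 rad 50.8 z 0.1113 yaw -7.2 Ft(resist) 4.3 Fr 1.9 Fz 2.1 w 0.023
[2.4, 1.1]
[2.5, 0.5]
[2.4, 0.6]
[2.4, 0.7]
```

Emit:
send_rows --steps '[{"claw":18,"offset":[2.4,0.9,0],"turn":0},{"claw":18,"offset":[2.4,0.9,0],"turn":0}]'

```text
time_s: 20.5
eef_pos: [0.5206, 0.2133, 0.1112]
orientation: [[0.992, -0.126, -0.0], [-0.126, -0.992, 0.003], [-0.001, -0.003, -1.0]]
ft_force: [-10.7, 6.2, 7.8]
width: 0.0229
```

```bash
python3 -c "
from h import *
crank(.05,4)
im=r.camera('wrist'); cv2.imwrite('pics/w11.png',im)"
```

```text
t 20.5 ang 72.1 rad 50.8 z 0.1112 yaw -7.2 Ft(resist) 12.1 Fr 2.7 Fz 7.8 w 0.0229
[2.3, 1.3]
[2.4, 0.6]
[2.4, 0.8]
[2.3, 0.9]
```

View pics/w11.png

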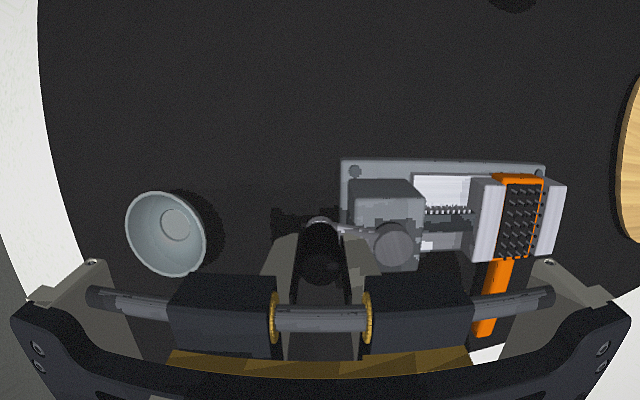

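Emit:
send_rows --steps '[{"claw":18,"offset":[0,0,0],"turn":0},{"claw":40,"offset":[0,0,0],"turn":0},{"claw":55,"offset":[0,0,0],"turn":0},{"claw":55,"offset":[0,0,0],"turn":0}]'

```text
time_s: 21.05
eef_pos: [0.5234, 0.2121, 0.1112]
orientation: [[0.992, -0.126, 0.004], [-0.126, -0.992, 0.002], [0.004, -0.002, -1.0]]
ft_force: [-0.8, 0.2, 0.2]
width: 0.0487
```

Emit:
send_rows --steps '[{"claw":55,"offset":[0,0,-6],"turn":0},{"claw":55,"offset":[0,0,-15],"turn":0},{"claw":55,"offset":[0,0,-25],"turn":0},{"claw":55,"offset":[0,0,-30],"turn":0},{"claw":55,"offset":[-15,15,-30],"turn":0},{"claw":55,"offset":[-30,30,-10],"turn":0},{"claw":55,"offset":[-30,30,0],"turn":0},{"claw":55,"offset":[-20,20,0],"turn":0},{"claw":55,"offset":[0,0,0],"turn":0}]'

```text
time_s: 22.18
eef_pos: [0.4168, 0.1273, 0.2392]
orientation: [[0.992, -0.125, 0.017], [-0.125, -0.992, 0.001], [0.017, -0.003, -1.0]]
ft_force: [-0.2, 0.2, -0.6]
width: 0.0549
```

Run:
```python
from h import *
np.set_printoptions(precision=4,suppress=True)
o=pose();print(o["eef_pos"],o["ft_force"],o["time_s"])
im=r.camera("wrist"); cv2.imwrite("pics/w12.png",im)
for t,z in (("knob",.126),("brush",.034),("vise_jaw",.004)):
    for d in r.place_of(t,"wrist")[:1]:
        p=at("wrist",d["point"],z); ex=np.array([.9932,-.1167]);ey=np.array([.1167,.9932]);v=p[:2]-[.490,.038]
        print(t,round(d["score"],2),p,"vise xy",v@ex,v@ey,"crank ang",np.degrees(np.arctan2(p[1]-.165,p[0]-.505)))
```

```text
[0.4168 0.1273 0.2392] [-0.1715  0.194  -0.5814] 22.175
knob 0.65 [0.5185 0.2134 0.126 ] vise xy 0.007785838202093085 0.1775714228215416 crank ang 74.47919778360313
brush 0.91 [0.4893 0.0407 0.034 ] vise xy -0.0010181035334694082 0.002645509784814541 crank ang -97.20249292978735
vise_jaw 0.57 [0.4955 0.0624 0.004 ] vise xy 0.002590849388063121 0.02487134855721115 crank ang -95.3036348062375
```

View pics/w12.png

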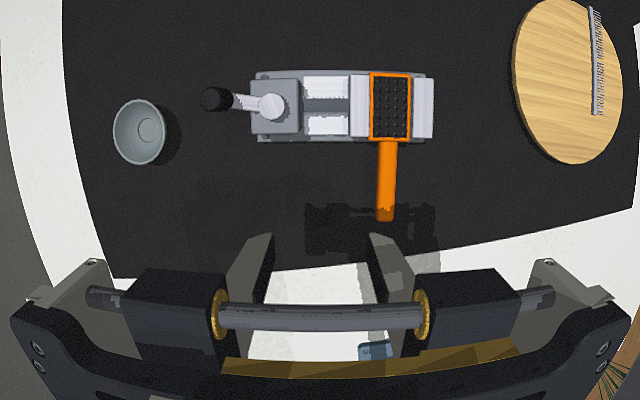

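The picture shows the head held flat, pins up, between both jaws (cols 369–412, rows 72–142). The handle sticks out towards the robot, and the gripper is clear of everything.

```bash
python3 -c "
from station import r
print(r.job_done())"
```

```text
the job is handed in; nothing more can be done
None
```

The brush is clamped in the vise and the job is handed in, at about 22 s on the robot's clock.

**Placing:** I gripped the brush across its handle, lifted it off the turntable and laid it pins up on the vise bed with its head between the open jaws. I let go of it before touching the crank.

**Clamping:** I held the crank's black grip and turned it clockwise about 5.8 rad. The resistance stayed at about 4–5 N along the way, then rose to 12 N at the end. That is inside the 8–15 N firm range, so I stopped there, opened the gripper and moved clear.

**Last checks:**
- **Brush:** measured about 1 mm from the vise centre along the jaws and 3 mm across. It lies flat with the handle sticking out on the robot's side.
- **Moving jaw:** its face measured at about vise y 25 mm, against the brush head.
- **Crank:** it stayed where I left it, to within the accuracy of the camera (about 2°).
- **Robot:** touching nothing; the wrist force read under 1 N.
- **Bystanders:** I never touched the comb, tub or dish. The comb and dish show in the last picture and look undisturbed; the tub was out of view.

No check failed. The network's brush position was about 3 mm off centre across the jaws, which I put down to its accuracy. I did not re-test the clamp force after letting go.

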